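# Seat the pill dispenser's tray

### The job

The washed seven-pocket tray was put back on the round pill dispenser askew to its locating pin, so it stands proud. With a fingertip, turn the tray round on its spindle until the notch in its lip meets the steel pin, then press it down fully home and take your hand away. Do not lift the tray out or force it, and leave the things around it where they are.

Things in the scene. Friction and masses are not known exactly. Their poses are not given: they have to be found in the camera images.
- dispenser: White round plastic dispenser base, fixed to the shelf: 196 mm across, collar 8 mm thick, its top 33 mm above the shelf. Origin on the spindle axis at shelf level, z up; +x points to the locating pin, any way round. Outside the collar on +x is the pin's boss, 30 mm wide, 38 mm high, reaching 109 mm from the axis; nothing else stands out from the round collar.
- pin (a point): The locating pin: a steel rod 9 mm in diameter with a round end, lying level and pointing from the boss in towards the axis, through a gap in the collar, ending 77.5 mm from the axis. This point is on the top of the rod, 81 mm from the axis, 33 mm above the shelf.
- pill_tray: Grey plastic tray, a wheel with seven open empty pockets, 170 mm across its lip (7 mm thick, 17 to 24 mm above the origin). Origin on the axis at its underside, z up; +x points to its notch. It turns either way without end and slides on the hidden spindle, always level. Off the pin's place its lip rests on the pin, origin 16 mm above the shelf; fully home 9 mm.
- notch (a point): The notch in the tray's lip: a slot 16 mm wide cut through the lip from its outer edge, so 3.5 mm free on each side of the pin when centred. This point is at the notch's middle, level with the lip's top face, 81 mm from the axis. Notch over pin: this point is straight above pin (level with it when the tray is home).
- pocket (a point): Middle of the floor of the pocket in line with the notch, 48 mm from the axis, 3 mm above the tray's underside. Seven such pockets, evenly spaced; there about 39 mm wide, between radial walls 2.5 mm thick and 21 mm high that run 20 to 72 mm from the axis. A fingertip in a pocket, moved round the axis, pushes a wall and turns the tray with 1 to 2 N; it stops where left.
- hub_top (a point): Centre of the flat round top of the tray's closed hub, 40 mm across, on the axis; 46 mm above the shelf while proud, 39 mm when home; 6 mm higher than the radial walls. The place to press.
- tray_depth (a joint): How far the tray has gone down, m: 0 resting on the pin, 0.007 fully home (hard stop), negative if it is lifted. The spindle's seal rubs, so the tray does not drop by itself: pressing it down takes about 5 N, and it stays where it is left.
- tray_turn (a joint): Angle of the notch from the pin, rad, anticlockwise from above positive; notch at the pin at 0 (and at 2 pi). At the start 0.8 to 5.4, so either way round can be the shorter.
- cup: White ceramic cup, 74 mm across and 95 mm high, with two toothbrushes standing in it up to 195 mm; origin under its centre. Leave alone.
- sunscreen: Capped sunscreen bottle, 54 mm across and 155 mm high, standing; origin under its centre. Leave alone.
- comb: Wooden comb lying flat, 160 by 41 by 8 mm, long along its x; origin under its middle. Leave alone.
- nail_clipper: Steel nail clipper lying flat, 61 by 14 by 15 mm, long along its x; origin under its middle. Leave alone.

How it is judged (in metres and radians):
At the end, for the whole second after the job is handed in: The tray is down at least 5.5 of its 7 mm, its notch is astride the pin (within 6 mm), and it is at rest (value of joint tray_depth above 0.0055 m and horizontal distance between notch and pin below 0.006 m and linear speed of pill_tray below 0.01 m/s and angular speed of pill_tray below 0.1 rad/s); the robot touches nothing.
It fails at once if the tray is lifted more than 4 mm (value of joint tray_depth below -0.004 m).
It fails at once if the tray is forced or gripped hard (over 50 N) (contact force between the fingers and pill_tray above 50 N).
It fails at once if a thing around it is moved more than 30 mm (distance of any of cup, sunscreen, comb, nail_clipper from where it was at the start of the episode above 0.03 m).
It also fails if it takes over 45 s, if anything falls off the work surface, if the arm or the gripper's body presses on something with over 40 N, if the wrist force passes 120 N, or if a joint passes its speed limit or range.

### The arm

A 6-joint arm with a two-finger parallel gripper is mounted at the origin on the work surface. World frame = base frame: x ahead of the robot, y to its left, z up, the work surface at z = 0. Lengths are in m, angles in degrees, forces in N, time in s.
With the tool pointing down it reaches from about 0.375 to 0.9 m from the base axis. Payload 3.1 kg.
Tool frame: the origin (TCP) lies at the very end of the fingers, on their centre line; the grasp point (between the pads) lies grip_point_offset behind it (grip_point_offset is the distance from the TCP to the grasp point, in m); z points along the fingers, y is the line along which they close (so a half turn about z gives the same grasp; the last joint's range is limited). The gripper opens to 87 mm and grips with 3 to 60 N. Pads are 19 mm wide; open, the fingers measure 117 mm over their backs; the gripper's body (75 mm by 190 mm) begins 51 mm behind the grasp point.
Start: joints at [65.919, 30.224, 82.088, -0, 67.689, -10.227], TCP at [0.15, 0.607, 0.223] pointing down, gripper open.
Joint ranges: [-176.69, 176.69], [-43.24, 126.21], [12.49, 139.97], [-82, 262], [0, 151.66], [-163.58, 163.58]. Speed limits (degrees/s): [159.86, 159.86, 180, 180, 180, 180].

### API

Orientations are given as a 3x3 rotation matrix whose columns are the frame's x, y, z axes.
In Python, from rig import * gives the robot as it stands.
- The arm moves only by the tool move_arm, never from a script. Its argument "increments" is a list of rows, each a list of 3 entries, a list of its own where there are three numbers: the shift along the tool's x, y, z in units of 30 mm (1.0 is 30 mm), then the turn, a rotation vector about the tool's x, y, z in units of 120 degrees (1.0 is 120 degrees), then the closure, from 0 (fully open) to 1 (shut). A call has 1 to 20 rows; each row shifts and turns the commanded pose from where the row before left it, along the tool's axes as they then stand; what a row does not reach is not made up. A row lasts 1/12 s, in which the tool goes at most 41.7 mm and 7.16 degrees, less where a joint would pass 70% of its speed; a pose out of reach is approached as far as the arm can. A call with a number of a shift or a turn outside -1 to 1 is refused whole. A call with a gripper value outside its range is refused whole. The fingers move at their own pace and stop on an object; the grip force is fixed at half the most. Time passes only in rows, so rows that do not move let the fingers close. It gives the time, the measured TCP pose, the force, the opening and the grip force at its end, in the units of the state.
- read_state(): the state, without advancing time (a new reading comes with each control period).
- capture(name): name is "scene" or "top" or "wrist"; returns a dict with "img" (480x640x3 uint8, red, green, blue), "mtx" (3x3 intrinsics, pixels), "distortion" ([k1, k2, p1, p2, k3] as OpenCV has them; the pictures are not rectified), "eye" and "rotation" of the camera in the world. Camera axes: x right, y down, z forward; pixel columns grow to the right and rows downward; lengths in m; the calibration is good to about 2 mm. A picture is of the moment at which its call begins. There is no depth.
- hand_in(): hands the job in; it is judged then, once.
Trained networks look in a picture, given as the dict that the camera call returned (one of the last four; its "shot" number tells which), for a name from the list of things; names that differ only in an ending like _2 or _b are one class to them, and where a whole thing is asked for, a point or a joint stands for the part that bears it (a point fixed in the world has none). Each returns a list of dicts, best first, with "confidence" (0 to 1); they miss things now and then, are a little off and sometimes report something else, mostly with a low value. They report only what shows in the picture. A call takes as long as a camera call.
- search_frame(picture, label): "extent" ([left, top, right, bottom] as shares, 0 to 1, of the picture: columns of its width, rows of its height, round what is visible of it).
- pinpoint(picture, label): "xy" ([column, row] as shares, 0 to 1, of the picture: columns of its width, rows of its height: a listed point, or the origin of a listed thing).
The state is a dict: "time_s": time; "joint_positions": joint angles; "qvel": joint speeds; "tau": joint torques, N m; "position": TCP position; "tcp_rot": TCP orientation; "force": force on the tool from outside, world axes, zero at the start; "moment": the same for the moment, N m; "opening": opening from 0.0 (shut) to 1.0 (fully open); "grasp_force": force on a finger pad.
Only numpy, scipy, OpenCV 4.12 (cv2) and the standard library are available. Lean on these libraries where they do the work, as an engineer would, in place of code of your own. Each camera call takes 0.05 s, during which the arm holds its last target. There are 200 camera calls.

## Working session

There is one attempt and no reset: what is moved stays moved. The work goes in short steps, Python scripts to look and compute and a tool call to move; the robot and the scene stay as the last step left them, time stands still between calls to the robot, and variables do not carry over. Pictures are saved under pics/ and viewed, at most 10 in all, crops included, and the job is handed in when it is done.

Besides the shell and the picture viewer there is one more tool, called after "Emit:" in YAML: its name, and indented under it one key for each argument. move_arm: Moves the arm, as the interface text tells. Its arguments: {"type":"object","properties":{"increments":{"type":"array"}},"required":["increments"]}

```bash
mkdir -p pics; cat > h.py <<'E'
from rig import *
import numpy as np, cv2
def ray(c,px):
    u=cv2.undistortPoints(np.array([[px]],float),np.array(c["mtx"],float),np.array(c["distortion"],float))[0,0]
    return np.array(c["eye"]),np.array(c["rotation"])@np.array([u[0],u[1],1])
def onz(c,xy,z):
    e,d=ray(c,[xy[0]*640,xy[1]*480]); return (e+d*(z-e[2])/d[2])
def proj(c,P):
    R=np.array(c["rotation"]);t=-R.T@np.array(c["eye"])
    return cv2.projectPoints(np.array(P,float).reshape(-1,3),cv2.Rodrigues(R.T)[0],t,np.array(c["mtx"],float),np.array(c["distortion"],float))[0][:,0]
E
python3 - <<'E'
from h import *
s=read_state();print(s["time_s"],s["position"],s["tcp_rot"],s["opening"])
ims=[]
for n in ["scene","top"]:
    c=capture(n);ims.append(c["img"]);print(n,np.round(c["eye"],3))
    for l,z in [("pin",.033),("notch",.040),("hub_top",.046),("pocket",.019),("dispenser",0),("cup",0),("sunscreen",0)]:
        for r in pinpoint(c,l)[:2]:print(l,round(r["confidence"],2),np.round(np.array(r["xy"])*[640,480]),np.round(onz(c,r["xy"],z),4))
    cv2.imwrite(f"pics/{n}.png",c["img"][...,::-1])
E
```

```text
0.0 [0.1493252  0.60614287 0.22158519] [[-9.70915155e-01  2.39422209e-01 -8.76616591e-04]
 [ 2.39423513e-01  9.70913229e-01 -1.97039465e-03]
 [ 3.79362407e-04 -2.12296865e-03 -9.99997675e-01]] 0.9971647165252054
scene [ 1.255 -0.529  1.166]
pin 0.77 [345. 266.] [0.6191 0.0349 0.033 ]
pin 0.5 [187. 369.] [ 0.6283 -0.4043  0.033 ]
notch 0.77 [338. 230.] [0.5251 0.0888 0.04  ]
notch 0.64 [347. 264.] [0.6208 0.0399 0.04  ]
hub_top 0.8 [321. 248.] [0.5491 0.0184 0.046 ]
dispenser 0.88 [321. 260.] [0.5518 0.0166 0.    ]
cup 0.85 [459. 209.] [0.6376 0.4155 0.    ]
sunscreen 0.81 [181. 367.] [ 0.6    -0.4085  0.    ]
top [0.426 0.015 0.937]
pin 0.64 [287. 205.] [0.623  0.0472 0.033 ]
notch 0.71 [267. 253.] [0.5224 0.0885 0.04  ]
hub_top 0.82 [302. 237.] [0.5525 0.0166 0.046 ]
pocket 0.83 [282. 250.] [0.5306 0.0586 0.019 ]
dispenser 0.93 [304. 242.] [0.548 0.012 0.   ]
dispenser 0.28 [496. 213.] [ 0.6061 -0.4049  0.    ]
cup 0.58 [116. 202.] [0.6398 0.4057 0.    ]
sunscreen 0.69 [496. 213.] [ 0.6061 -0.404   0.    ]
```

```bash
python3 - <<'E'
import cv2
i=cv2.imread("pics/top.png")[140:320,200:400];cv2.imwrite("pics/a.png",cv2.resize(i,None,fx=3,fy=3,interpolation=2))
E
```

```text
(no output)
```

View pics/a.png

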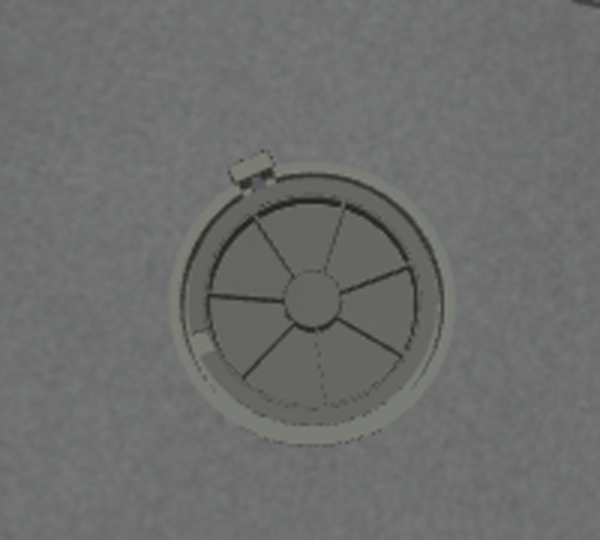

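View pics/scene.png

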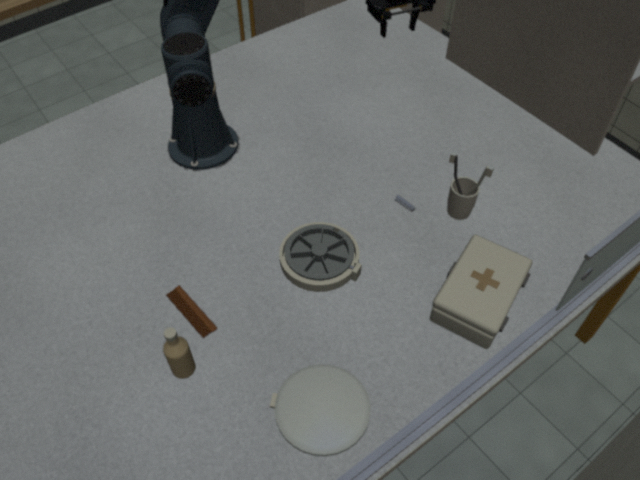

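The crop shows the notch at pixel (267,254) and the boss at (284,196), so the notch is about 90° anticlockwise of the pin. I'll turn it clockwise. First I'll hover over the tray with the fingers shut.

Emit:
move_arm:
  increments:
    - [[-0.5,-0.45,0],[0,0,0],1]
    - [[-0.98,-0.88,0],[0,0,0],1]
    - [[-0.98,-0.88,0],[0,0,0],1]
    - [[-0.98,-0.88,0],[0,0,0],1]
    - [[-0.98,-0.88,0],[0,0,0],1]
    - [[-0.98,-0.88,0],[0,0,0],1]
    - [[-0.98,-0.88,0],[0,0,0],1]
    - [[-0.98,-0.88,0],[0,0,0],1]
    - [[-0.98,-0.88,0],[0,0,0],1]
    - [[-0.98,-0.88,0],[0,0,0],1]
    - [[-0.98,-0.88,0],[0,0,0],1]
    - [[-0.98,-0.88,0],[0,0,0],1]
    - [[-0.98,-0.88,0],[0,0,0],1]
    - [[-0.98,-0.88,0],[0,0,0],1]
    - [[-0.98,-0.88,0],[0,0,0],1]
    - [[-0.98,-0.88,0],[0,0,0],1]
    - [[-0.98,-0.88,0],[0,0,0],1]
    - [[-0.98,-0.88,0],[0,0,0],1]
    - [[-0.5,-0.45,0],[0,0,0],1]
    - [[0,0,0],[0,0,0],1]

```text
time_s: 2.47
position: [0.5538, 0.0136, 0.2228]
tcp_rot: [[-0.97, 0.244, 0.004], [0.244, 0.97, -0.002], [-0.005, -0.001, -1.0]]
force: [0.6, -0.2, 0.1]
opening: 0.008
grasp_force: 0.0
```

```bash
python3 - <<'E'
from h import *
s=read_state();print(s["time_s"],s["position"],np.round(s["tcp_rot"],4),s["opening"],s["force"])
c=capture("wrist");print(np.round(c["eye"],3))
d={}
for l,z in [("pin",.033),("notch",.040),("hub_top",.046),("pocket",.019)]:
    for r in pinpoint(c,l)[:2]:
        p=onz(c,r["xy"],z);d.setdefault(l,p);print(l,round(r["confidence"],2),np.round(np.array(r["xy"])*[640,480]),np.round(p,4))
for l in d:
    v=d[l]-d["hub_top"];print(l,np.hypot(*v[:2]),np.degrees(np.arctan2(v[1],v[0])))
cv2.imwrite("pics/w1.png",c["img"][...,::-1])
E
```

```text
2.4667 [0.55378381 0.01355692 0.22284741] [[-9.698e-01  2.440e-01  4.300e-03]
 [ 2.440e-01  9.698e-01 -2.000e-03]
 [-4.700e-03 -9.000e-04 -1.000e+00]] 0.007907180754177198 [ 0.63236392 -0.16233934  0.11541433]
[0.477 0.034 0.384]
pin 0.96 [378. 280.] [0.6225 0.0464 0.033 ]
notch 0.61 [411. 155.] [0.5215 0.0935 0.04  ]
hub_top 0.86 [321. 212.] [0.5482 0.0134 0.046 ]
hub_top 0.47 [324. 200.] [0.5398 0.0173 0.046 ]
pocket 0.71 [367. 174.] [0.5317 0.0576 0.019 ]
pin 0.08129075683052903 23.941234799177995
notch 0.08442266503527697 108.40629577369872
hub_top 0.0 0.0
pocket 0.04716356268638452 110.42624272478685
```

View pics/w1.png

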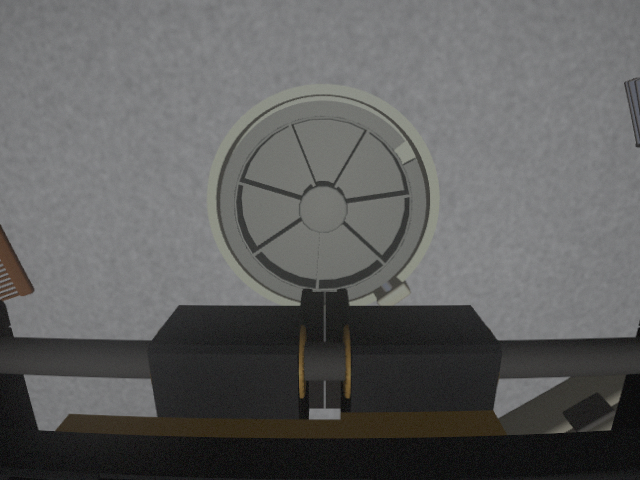

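The wrist view shows the hub at (323,208), the notch at (405,152) and the boss at (393,291). The seven wall ends are clear, so I'll fit the axis and tray angle from them.

```bash
python3 - <<'E'
from h import *
c=capture("wrist")
W=[(293,125),(365,131),(409,194),(384,262),(318,287),(257,251),(241,181)]
P=np.array([onz(c,(u/640,v/480),.040)[:2] for u,v in W])
ctr=P.mean(0);v=P-ctr
print(ctr,np.hypot(*v.T),np.round(np.degrees(np.arctan2(v[:,1],v[:,0])),1))
for n,u,z in [("notch",(405,152),.04),("pin",(378,280),.033),("pin2",(386,286),.033),("boss",(393,291),.038),("hub",(323,209),.046)]:
    w=onz(c,(u[0]/640,u[1]/480),z)[:2]-ctr;print(n,w,np.hypot(*w),np.degrees(np.arctan2(w[1],w[0])))
E
```

```text
[0.53982274 0.02214592] [0.06931815 0.06849924 0.07027356 0.0702208  0.07103994 0.06830623
 0.07036659] [-173.3  138.2   84.9   33.2  -17.9  -69.7 -121.2]
notch [-0.02770051  0.07323179] 0.07829567911318216 110.71952107815375
pin [0.07650046 0.0303872 ] 0.08231465386267825 21.663762837805454
pin2 [0.08377129 0.03614393] 0.09123602353011746 23.33824895671319
boss [0.08773271 0.04092553] 0.09680871917921044 25.008099225480724
hub [ 0.00063244 -0.00088629] 0.0010888071521719675 -54.48891824340383
```

```bash
python3 - <<'E'
from h import *
s=read_state();print(s["time_s"],s["position"],np.round(s["tcp_rot"],4))
for n in ["wrist","top"]:
  c=capture(n);print(np.round(c["eye"],4))
  for l,z in [("pin",.033),("notch",.040),("hub_top",.046)]:
    for r in pinpoint(c,l)[:1]:print(l,round(r["confidence"],2),np.round(np.array(r["xy"])*[640,480],1),np.round(onz(c,r["xy"],z),4))
  if n=="wrist":
    # model overlay
    im=c["img"][...,::-1].copy();a=np.array([.548,.0155])
    t=np.radians(np.arange(0,360,3));
    for r,z,col in [(.02,.046,(0,0,255)),(.098,.033,(0,255,0))]:
        for p in proj(c,np.c_[a[0]+r*np.cos(t),a[1]+r*np.sin(t),0*t+z]):cv2.circle(im,tuple(int(q) for q in p.round()),1,col,-1)
    for k in range(7):
        t=np.radians(110.6+25.7+51.43*k);l=proj(c,[[a[0]+r*np.cos(t),a[1]+r*np.sin(t),.04] for r in (.02,.072)]).round().astype(int)
        cv2.line(im,tuple(map(int,l[0])),tuple(map(int,l[1])),(255,0,0),1)
    for r in (.081,.109):
        t=np.radians(23.5);p=proj(c,[a[0]+r*np.cos(t),a[1]+r*np.sin(t),.035])[0];cv2.circle(im,tuple(int(q) for q in p.round()),2,(0,0,255),-1)
    cv2.imwrite("pics/w2.png",cv2.resize(im[60:330,180:460],None,fx=2,fy=2))
E
```

```text
2.7667 [0.54898726 0.01935664 0.22253806] [[-9.713e-01  2.378e-01 -1.000e-03]
 [ 2.378e-01  9.713e-01  4.000e-04]
 [ 1.000e-03  1.000e-04 -1.000e+00]]
[0.4733 0.0388 0.3843]
pin 0.76 [374.2 286.4] [0.6217 0.0481 0.033 ]
notch 0.66 [401.  159.6] [0.5174 0.0912 0.04  ]
hub_top 0.92 [316.  218.1] [0.5466 0.014  0.046 ]
[0.4259 0.0146 0.9368]
pin 0.2 [303.  241.5] [0.5459 0.0148 0.033 ]
notch 0.84 [269.4 250.7] [0.5271 0.0829 0.04  ]
hub_top 0.87 [304.9 238.8] [0.5496 0.0108 0.046 ]
```

View pics/w2.png

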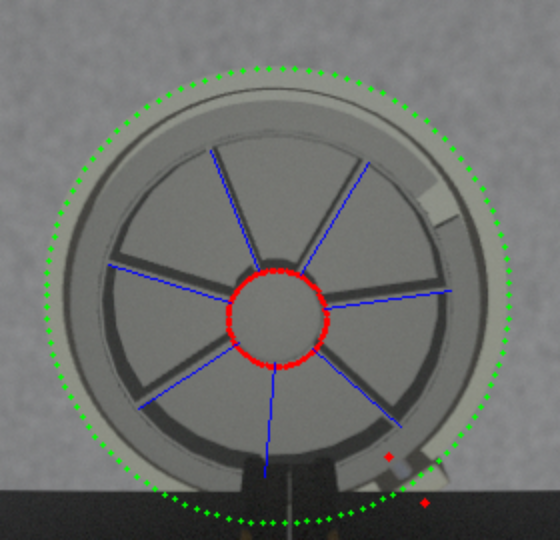

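The overlay matches to about 2 mm. Axis is near (0.5465, 0.0145), notch at 110.6° and pin at 23.5°. I'll enter the pocket at 59° with the fingers radial.

Emit:
move_arm:
  increments:
    - [[-0.23,0.72,0.5],[0,0,0],1]
    - [[-0.23,0.72,1],[0,0,0],1]
    - [[0,0,1],[0,0,0.047],1]
    - [[0,0,1],[0,0,0.047],1]
    - [[0,0,1],[0,0,0.047],1]
    - [[0,0,0.5],[0,0,0],1]
    - [[0,0,0],[0,0,0],1]
    - [[0,0,0],[0,0,0],1]
    - [[0,0,0],[0,0,0],1]

```text
time_s: 3.92
position: [0.5749, 0.0565, 0.0736]
tcp_rot: [[-0.859, 0.512, 0.002], [0.512, 0.859, -0.0], [-0.002, 0.001, -1.0]]
force: [-0.3, 0.3, 0.3]
opening: -0.0
grasp_force: 0.0
```

```bash
cat > st.py <<'E'
from h import *
A=np.array([.5465,.0145])
s=read_state();R=np.array(s["tcp_rot"]);p=np.array(s["position"]);v=p[:2]-A
print(s["time_s"],np.round(p,4),"r",np.hypot(*v).round(4),"ang",np.degrees(np.arctan2(v[1],v[0])).round(1),"yaw",np.degrees(np.arctan2(R[1,1],R[0,1])).round(1),"F",np.round(s["force"],1))
E
python3 st.py; python3 - <<'E'
from h import *
c=capture("wrist");cv2.imwrite("pics/w3.png",c["img"][...,::-1])
E
```

```text
3.9167 [0.5749 0.0565 0.0736] r 0.0507 ang 55.9 yaw 59.2 F [-0.3  0.3  0.3]
```

View pics/w3.png

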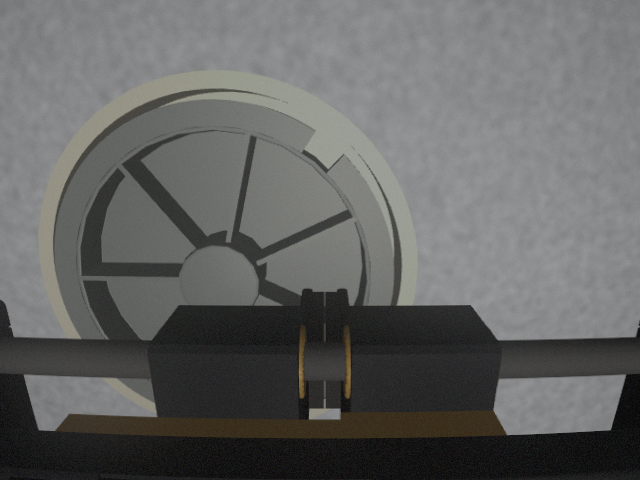

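```bash
python3 - <<'E'
from h import *
s=read_state();R=np.array(s["tcp_rot"]);p=np.array(s["position"])
c=capture("wrist");im=c["img"][...,::-1].copy()
q=[p+R@np.array([a,b,0]) for a,b in [(-.0095,-.015),(.0095,-.015),(.0095,.015),(-.0095,.015)]]
q=np.array(q)
for z,col in [(.0736,(0,255,255)),(.04,(0,0,255)),(.028,(0,255,0))]:
    q[:,2]=z;cv2.polylines(im,[proj(c,q).round().astype(int)],True,col,1)
for ax,col in [((.5465,.0145),(255,0,255)),((.548,.0155),(255,255,0))]:
    t=np.radians(np.arange(0,360,3))
    for u in proj(c,np.c_[ax[0]+.02*np.cos(t),ax[1]+.02*np.sin(t),0*t+.046]):cv2.circle(im,tuple(int(k) for k in u.round()),0,col,-1)
cv2.imwrite("pics/w4.png",cv2.resize(im[100:400,100:500],None,fx=2,fy=2))
E
```

```text
(no output)
```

View pics/w4.png

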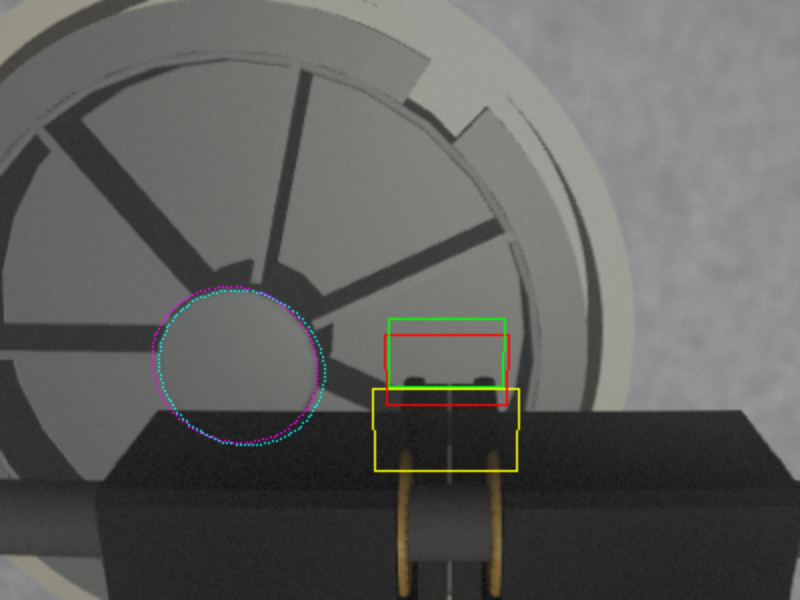

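The footprint sits inside the pocket. Shift it 2 mm anticlockwise and go in.

Emit:
move_arm:
  increments:
    - [[0.08,0,0.4],[0,0,0],1]
    - [[0,0,0.4],[0,0,0],1]
    - [[0,0,0.4],[0,0,0],1]
    - [[0,0,0.3],[0,0,0],1]
    - [[0,0,0],[0,0,0],1]
    - [[0,0,0],[0,0,0],1]

```text
time_s: 4.52
position: [0.5713, 0.0578, 0.0267]
tcp_rot: [[-0.859, 0.512, -0.002], [0.512, 0.859, 0.0], [0.002, -0.001, -1.0]]
force: [0.4, -0.2, 0.2]
opening: 0.008
grasp_force: 0.0
```

```bash
python3 st.py
```

```text
4.5167 [0.5713 0.0578 0.0267] r 0.0499 ang 60.3 yaw 59.2 F [ 0.4 -0.2  0.2]
```

Emit:
move_arm:
  increments:
    - [[-0.116,-0.004,0],[0,0,0.0333],1]
    - [[-0.116,-0.004,0],[0,0,0.0333],1]
    - [[-0.116,-0.004,0],[0,0,0.0333],1]
    - [[-0.116,-0.004,0],[0,0,0.0333],1]
    - [[-0.116,-0.004,0],[0,0,0.0333],1]
    - [[-0.116,-0.004,0],[0,0,0.0333],1]
    - [[-0.116,-0.004,0],[0,0,0.0333],1]
    - [[-0.116,-0.004,0],[0,0,0.0333],1]
    - [[-0.116,-0.004,0],[0,0,0.0333],1]
    - [[-0.116,-0.004,0],[0,0,0.0333],1]

```text
time_s: 5.35
position: [0.5944, 0.0317, 0.0281]
tcp_rot: [[-0.326, 0.945, 0.002], [0.945, 0.326, 0.0], [-0.0, 0.002, -1.0]]
force: [0.8, 1.1, -0.5]
opening: 0.002
grasp_force: 0.7
```

```bash
python3 st.py
```

```text
5.35 [0.5944 0.0317 0.0281] r 0.0508 ang 19.7 yaw 19.1 F [ 0.8  1.1 -0.5]
```

Pushing with about 1.3 N, tracking well. On by 44°.

Emit:
move_arm:
  increments:
    - [[-0.116,-0.004,0],[0,0,0.0333],1]
    - [[-0.116,-0.004,0],[0,0,0.0333],1]
    - [[-0.116,-0.004,0],[0,0,0.0333],1]
    - [[-0.116,-0.004,0],[0,0,0.0333],1]
    - [[-0.116,-0.004,0],[0,0,0.0333],1]
    - [[-0.116,-0.004,0],[0,0,0.0333],1]
    - [[-0.116,-0.004,0],[0,0,0.0333],1]
    - [[-0.116,-0.004,0],[0,0,0.0333],1]
    - [[-0.116,-0.004,0],[0,0,0.0333],1]
    - [[-0.116,-0.004,0],[0,0,0.0333],1]
    - [[-0.116,-0.004,0],[0,0,0.0333],1]
    - [[0,0,0],[0,0,0],1]
    - [[0,0,0],[0,0,0],1]
    - [[0,0,0],[0,0,0],1]

```text
time_s: 6.52
position: [0.5919, -0.0058, 0.0279]
tcp_rot: [[0.416, 0.909, 0.001], [0.909, -0.416, -0.0], [0.0, 0.001, -1.0]]
force: [0.3, 0.4, -0.3]
opening: 0.008
grasp_force: 0.3
```

```bash
python3 st.py;python3 - <<'E'
from h import *
A=np.array([.5465,.0145])
for n in ["wrist","top","scene"]:
    c=capture(n);cv2.imwrite(f"pics/{n}5.png",c["img"][...,::-1])
    for l,z in [("pin",.033),("notch",.040)]:
        for r in pinpoint(c,l)[:1]:
            p=onz(c,r["xy"],z)[:2]-A;print(n,l,round(r["confidence"],2),np.round(np.array(r["xy"])*[640,480]),np.hypot(*p),np.degrees(np.arctan2(p[1],p[0])))
E
```

```text
6.5167 [ 0.5919 -0.0058  0.0279] r 0.0498 ang -24.1 yaw -24.6 F [ 0.3  0.4 -0.3]
wrist pin 0.69 [339. 171.] 0.08141090303886549 23.59474300647234
wrist notch 0.85 [296. 142.] 0.08134388064392126 36.55311193468617
scene pin 0.72 [346. 264.] 0.07503698959170327 21.092576838509064
scene notch 0.68 [351. 255.] 0.07918546962786482 39.53163504233227
```

View pics/wrist5.png

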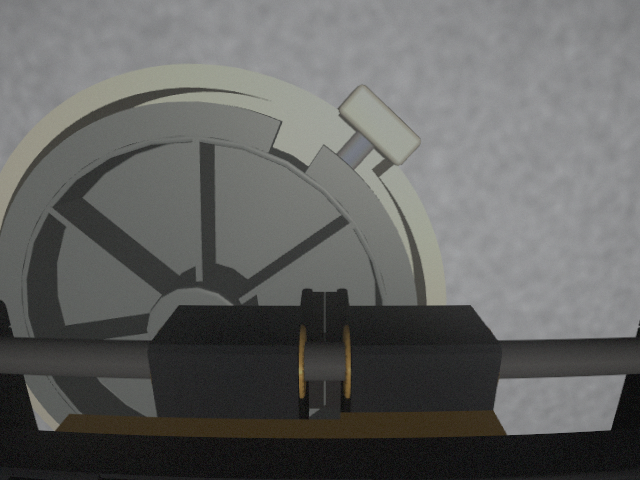

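The wrist view shows the notch (centre about (297,145)) about 13° short of the pin (rod at (356,148)). Advance 12° and look again.

Emit:
move_arm:
  increments:
    - [[-0.116,-0.004,0],[0,0,0.0333],1]
    - [[-0.116,-0.004,0],[0,0,0.0333],1]
    - [[-0.116,-0.004,0],[0,0,0.0333],1]
    - [[0,0,0],[0,0,0],1]
    - [[0,0,0],[0,0,0],1]
    - [[0,0,0],[0,0,0],1]

```text
time_s: 7.47
position: [0.5859, -0.0148, 0.0274]
tcp_rot: [[0.596, 0.803, -0.001], [0.803, -0.596, 0.0], [-0.001, -0.001, -1.0]]
force: [1.2, -0.3, -0.2]
opening: 0.005
grasp_force: 0.0
```

```bash
python3 st.py;python3 - <<'E'
from h import *
A=np.array([.5465,.0145])
for n in ["wrist","wrist"]:
    c=capture(n);cv2.imwrite(f"pics/{n}6.png",cv2.resize(c["img"][60:260,200:460,::-1],None,fx=3,fy=3))
    for l,z in [("pin",.033),("notch",.040)]:
        for r in pinpoint(c,l)[:1]:
            p=onz(c,r["xy"],z)[:2]-A;print(n,l,round(r["confidence"],2),np.round(np.array(r["xy"])*[640,480]),np.hypot(*p),np.degrees(np.arctan2(p[1],p[0])))
E
```

```text
7.4667 [ 0.5859 -0.0148  0.0274] r 0.0491 ang -36.6 yaw -36.6 F [ 1.2 -0.3 -0.2]
wrist pin 0.71 [303. 140.] 0.08174149456085818 23.708460395240404
wrist notch 0.84 [304. 144.] 0.08107963169283691 22.954566189879294
wrist pin 0.76 [302. 143.] 0.08072533971912686 23.555912437858442
wrist notch 0.74 [303. 145.] 0.08098440584227956 22.992206237697086
```

View pics/wrist6.png

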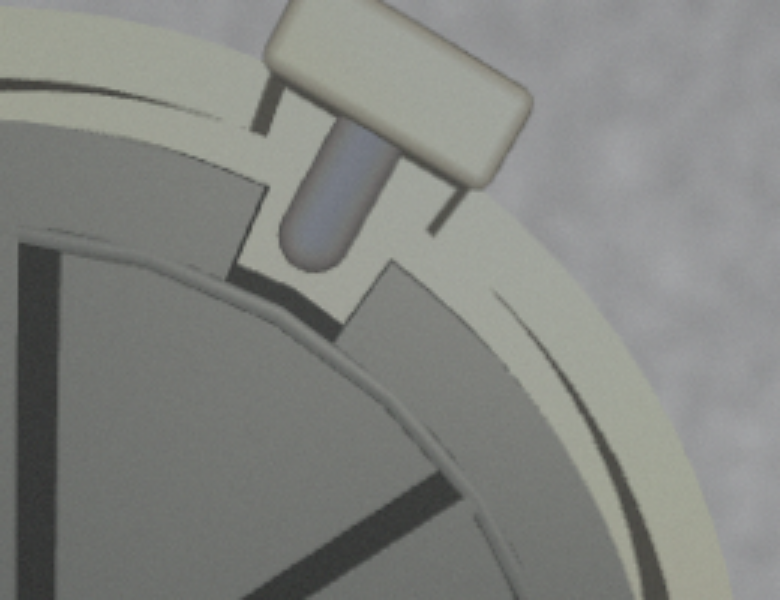

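The notch is centred on the pin in the crop, with the rod at (325,195) midway between the slot sides; the nets put it 0.6° off. Back off the wall, rise, and go over the hub.

Emit:
move_arm:
  increments:
    - [[0.1,0,0],[0,0,0],1]
    - [[0,0,0],[0,0,0],1]
    - [[0,0,-0.5],[0,0,0],1]
    - [[0,0,-0.5],[0,0,0],1]
    - [[0,0,-0.5],[0,0,0],1]
    - [[-0.05,-0.8,0],[0,0,0],1]
    - [[-0.05,-0.84,0],[0,0,0],1]
    - [[0,0,0.3],[0,0,0],1]
    - [[0,0,0.3],[0,0,0],1]
    - [[0,0,0],[0,0,0],1]
    - [[0,0,0],[0,0,0],1]
    - [[0,0,0],[0,0,0],1]

```text
time_s: 8.77
position: [0.5479, 0.014, 0.0543]
tcp_rot: [[0.598, 0.802, 0.001], [0.802, -0.598, -0.0], [0.0, 0.001, -1.0]]
force: [-0.3, 0.6, 0.1]
opening: 0.004
grasp_force: 0.0
```

```bash
python3 st.py
```

```text
8.7667 [0.5479 0.014  0.0543] r 0.0015 ang -20.9 yaw -36.7 F [-0.3  0.6  0.1]
```

Over the hub. Press in small steps (15 mm down to 0.039).

Emit:
move_arm:
  increments:
    - [[0,0,0.1],[0,0,0],1]
    - [[0,0,0.1],[0,0,0],1]
    - [[0,0,0.05],[0,0,0],1]
    - [[0,0,0.05],[0,0,0],1]
    - [[0,0,0.05],[0,0,0],1]
    - [[0,0,0],[0,0,0],1]
    - [[0,0,0],[0,0,0],1]

```text
time_s: 9.35
position: [0.547, 0.0144, 0.0441]
tcp_rot: [[0.597, 0.802, 0.0], [0.802, -0.597, -0.0], [0.0, 0.0, -1.0]]
force: [0.1, 0.3, 1.1]
opening: 0.004
grasp_force: 0.5
```

Emit:
move_arm:
  increments:
    - [[0,0,0.05],[0,0,0],1]
    - [[0,0,0.05],[0,0,0],1]
    - [[0,0,0.05],[0,0,0],1]
    - [[0,0,0],[0,0,0],1]
    - [[0,0,0],[0,0,0],1]

```text
time_s: 9.77
position: [0.5469, 0.0144, 0.0395]
tcp_rot: [[0.597, 0.802, 0.0], [0.802, -0.597, -0.0], [0.0, 0.0, -1.0]]
force: [-0.0, -1.1, 1.0]
opening: -0.002
grasp_force: 1.1
```

Emit:
move_arm:
  increments:
    - [[0,0,0.05],[0,0,0],1]
    - [[0,0,0.03],[0,0,0],1]
    - [[0,0,0],[0,0,0],1]
    - [[0,0,0],[0,0,0],1]

```text
time_s: 10.1
position: [0.547, 0.0144, 0.0392]
tcp_rot: [[0.597, 0.802, 0.001], [0.802, -0.597, -0.0], [0.0, 0.001, -1.0]]
force: [-3.4, -0.5, 19.1]
opening: 0.005
grasp_force: 9.2
```

The hard stop is at z=0.039 with 19 N, so the tray is home. Rise and check.

Emit:
move_arm:
  increments:
    - [[0,0,-0.2],[0,0,0],1]
    - [[0,0,-0.6],[0,0,0],1]
    - [[0,-1,-0.9],[0,0,0],1]
    - [[0,-1,-0.9],[0,0,0],1]
    - [[0,-1,-0.9],[0,0,0],1]
    - [[0,0,-0.5],[0,0,0],1]
    - [[0,0,0],[0,0,0],1]
    - [[0,0,0],[0,0,0],1]
    - [[0,0,0],[0,0,0],1]
    - [[0,0,0],[0,0,0],1]

```text
time_s: 10.93
position: [0.4747, 0.0679, 0.1559]
tcp_rot: [[0.598, 0.802, -0.002], [0.802, -0.598, 0.0], [-0.001, -0.002, -1.0]]
force: [-0.2, -0.8, -0.3]
opening: 0.002
grasp_force: 0.0
```

```bash
python3 st.py;python3 - <<'E'
from h import *
c=capture("wrist");cv2.imwrite("pics/w7.png",c["img"][...,::-1])
for l in ["pin","notch","hub_top"]:
    for r in pinpoint(c,l)[:1]:print(l,round(r["confidence"],2),np.array(r["xy"])*[640,480],onz(c,r["xy"],.039 if l=="hub_top" else .033))
E
```

```text
10.9333 [0.4747 0.0679 0.1559] r 0.0895 ang 143.3 yaw -36.7 F [-0.2 -0.8 -0.3]
pin 0.91 [520.128 134.208] [0.61934033 0.04751946 0.033     ]
notch 0.93 [521.472 133.008] [0.62048267 0.04765956 0.033     ]
hub_top 0.97 [459.008 238.608] [0.54767558 0.01359697 0.039     ]
```

View pics/w7.png

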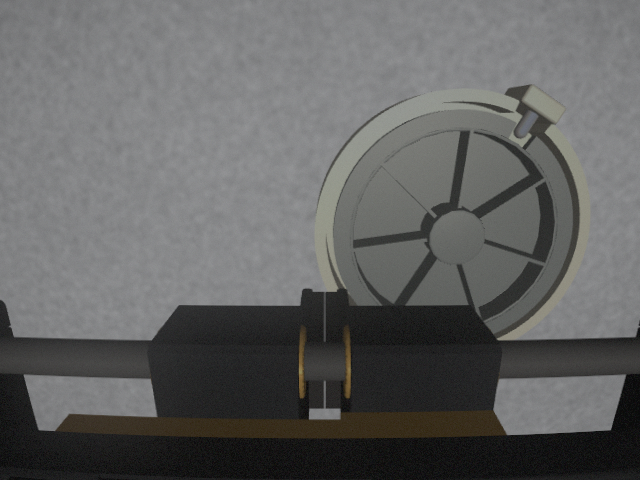

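The pin at (525,123) lies in the notch, level with the lip, and the hand is clear. Handing in.

```bash
python3 -c "
from rig import *
print(hand_in())"
```

```text
the job is handed in; nothing more can be done
None
```

The tray is turned onto its pin, pressed home to the hard stop and released with the hand clear; I handed it in at about 11 s, and no verdict came back.

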